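# Clip the lid onto the waffle tub

### The job

Close the round waffle tub on the stall counter: take the lid that fits it (the wider of the two clip lids) by its knob, set it level over the mouth and press it straight down until all its clips have snapped under the tub's rim and it sits flush, then let go. Leave the smaller lid where it stands.

Things in the scene. Friction and masses are not known exactly. Their poses are not given: they have to be found in the camera images.
- tub: The only tub: round, white plastic, full of waffles, 110 mm high, screwed to the counter by a steel disc foot (136 mm across), so it cannot move. Wall 104 mm across; round the mouth an outward rim, 124 mm across, 98 to 110 mm above the counter. Origin: centre of its underside, on the counter; z up. Home for the lid: its origin 110 mm above this, in any yaw.
- lid: Lid that fits: white disc 132 mm across, 5 mm thick, black knob on top, four sprung grey clip arms (150 mm across) reaching 40 mm below the disc; it stands on them at the start. Origin: centre of the disc's underside, which comes to rest on the rim; z up. Hooks 15 mm below the disc, flared ends below. They meet the rim up to 30 mm above home; then 5 to 18 N down, easing as they snap 4 mm above home.
- lid_knob (a point): Centre of the top of the wider lid's knob, 45 mm above the lid's origin. The knob is an upright black cylinder, 30 mm across and 40 mm high (5 to 45 mm above the disc's underside); it may be gripped in any yaw and pressed on. Centred within about 6 mm over the tub is good enough. Lid about 0.2 kg.
- small_lid: Bystander: a smaller lid of the same make that does not fit: disc 84 mm across, same knob (30 mm across, 40 mm high), four clip arms (about 101 mm across) on which it stands. Origin: centre of the disc's underside, 40 mm above the counter. Leave it alone.

How it is judged:
At the end, for the whole second after the job is handed in: The wider lid is clipped home on the tub: its underside within 6 mm of the rim's top, centred within 10 mm, level within 4 degrees, at rest and released (z of lid in the frame of tub between 0.104 and 0.116 m and horizontal distance between lid and tub below 0.01 m and angle between lid's own z axis and vertical below 0.07 rad and linear speed of lid below 0.02 m/s); the robot touches nothing.
It fails at once if the smaller lid is moved by more than 30 mm (distance of small_lid from where it was at the start of the episode above 0.03 m).
It also fails if it takes over 45 s, if anything falls off the work surface, if the arm or the gripper's body presses on something with over 40 N, if the wrist force passes 120 N, or if a joint passes its speed limit or range.

### The arm

A 6-joint arm with a two-finger parallel gripper is mounted at the origin on the work surface. World frame = base frame: x ahead of the robot, y to its left, z up, the work surface at z = 0. Lengths are in m, angles in rad, forces in N, time in s.
With the tool pointing down it reaches from about 0.35 to 0.775 m from the base axis. Payload 7.3 kg.
Tool frame: the origin (TCP) lies at the very end of the fingers, on their centre line; the grasp point (between the pads) lies robot.pinch_z behind it (robot.pinch_z is the distance from the TCP to the grasp point, in m); y points along the fingers, z is the direction in which the jaws open and shut, and the axes are right-handed (so a half turn about y gives the same grasp; the last joint's range is limited). The gripper opens to 92 mm and grips with 3 to 60 N. Pads are 19 mm wide; open, the fingers measure 130 mm over their backs; the gripper's body (75 mm by 190 mm) begins 47 mm behind the grasp point.
Start: joints at [1.186, 0.342, 1.524, -0, 1.275, -0.146], TCP at [0.124, 0.51, 0.227] pointing down, gripper open.
Joint ranges: [-2.53, 2.53], [-0.77, 2.02], [0.04, 2.7], [-1, 4.14], [0.28, 2.66], [-3.11, 3.11]. Speed limits (rad/s): [2.57, 2.57, 3.14, 3.14, 3.14, 3.14].

### API

Orientations are given as [roll, pitch, yaw] about the fixed x, y, z axes, in that order (R = Rz(yaw) Ry(pitch) Rx(roll)).
In Python, from cell import status, viewer, robot gives the robot as it stands. The module is installed in compiled form; this text tells all that it offers.
- The arm moves only by the shell command python3 -m pendant 'ROWS' [FORCE]. ROWS is JSON, a list that holds one entry, the list of rows, each a list of 7 numbers: the shift along the tool's x, y, z in cm, then the turn, a rotation vector about the tool's x, y, z in rad, then the finger opening in cm, from 0 to 9.18. A call has 1 to 20 rows; each row is the pose to reach, as a shift and turn from the pose commanded when the call began, along the tool's axes at that moment; what a row does not reach only later rows make up. A row lasts 1/10 s, in which the tool goes at most 50 mm and 8.59 degrees, less where a joint would pass 70% of its speed; a pose out of reach is approached as far as the arm can. A call with a gripper value outside its range is refused whole. The fingers move at their own pace and stop on an object; FORCE is the grip in N (left out, the last holds). Time passes only in rows, so rows that repeat a pose let the fingers close. It gives the time, the measured TCP pose, the force and the opening at its end, in the units of the state.
- status.observe(): the state, without advancing time (a new reading comes with each control period).
- viewer.read_camera(name): name is "scene" or "top"; returns a dict with "image" (400x640x3 uint8, red, green, blue), "range_z" (400x640 float32, m along the optical axis (not along the pixel's ray), 0 where there is no reading), "fx", "fy", "cx", "cy" (pixels), "camera_from_world" (4x4, takes a point from world to camera coordinates). Camera axes: x right, y up, looking along -z (the intrinsics and any distortion apply to the point x, -y, -z); pixel columns grow to the right and rows downward; lengths in m; the calibration is good to about 2 mm. A picture is of the moment at which its call begins.
- robot.hand_in(): hands the job in, once; it reports no verdict.
The state is a dict: "time": time; "qpos": joint angles; "qvel": joint speeds; "joint_efforts": joint torques, N m; "tool_pos": TCP position; "tool_rot": TCP orientation; "contact_force": force on the tool from outside, world axes, zero at the start; "torque": the same for the moment, N m; "opening": finger opening in m.
Only numpy, scipy, OpenCV 4.12 (cv2) and the standard library are available. Lean on these libraries where they do the work, as an engineer would, in place of code of your own. Each camera call takes 0.05 s, during which the arm holds its last target. There are 200 camera calls.

## Working session

There is one attempt and no reset: what is moved stays moved. The work goes in short steps, Python scripts to look and compute and a shell command to move; the robot and the scene stay as the last step left them, time stands still between calls to the robot, and variables do not carry over. Pictures are saved under pics/ and viewed, about 8 in all and at most 12, crops included, and the job is handed in when it is done.

```bash
mkdir -p pics
cat > h.py <<'E'
import numpy as np, cv2
from cell import status, viewer, robot
def cloud(name):
    d=viewer.read_camera(name); z=d["range_z"]; h,w=z.shape
    u,v=np.meshgrid(np.arange(w),np.arange(h))
    P=np.stack([(u-d["cx"])/d["fx"]*z,-(v-d["cy"])/d["fy"]*z,-z,np.ones_like(z)],-1)
    W=P@np.linalg.inv(d["camera_from_world"]).T
    W=W[...,:3]; W[z<=0]=np.nan
    return d["image"],W,d
E
python3 - <<'E'
from h import *
print(status.observe(), robot.pinch_z)
ims=[]
for n in("top","scene"):
    im,W,d=cloud(n); np.save(n+".npy",W); cv2.imwrite(n+".png",im[...,::-1]); ims.append(im)
    print(n,[k for k in d], np.linalg.inv(d["camera_from_world"])[:3].round(3))
cv2.imwrite("pics/1.png",ims[0][...,::-1]);cv2.imwrite("pics/2.png",ims[1][...,::-1])
E
```

```text
{'time': 0.0, 'qpos': array([ 1.18603264e+00,  3.42696504e-01,  1.52504335e+00,  2.06673931e-05,
        1.27537999e+00, -1.46022448e-01]), 'qvel': array([-0.00051322, -0.00013306, -0.0011309 , -0.00079002, -0.00306207,
       -0.00019384]), 'joint_efforts': array([-3.14545950e-04, -4.31237483e+01, -2.44217420e+01,  7.16686388e-02,
        5.59272605e-02, -9.94235324e-05]), 'tool_pos': array([0.12397876, 0.50972599, 0.22604938]), 'tool_rot': array([-1.57230438e+00,  2.41764080e-04, -2.38747455e-01]), 'contact_force': array([ 0.28167499, -0.41812809,  0.22530044]), 'torque': array([0.00467472, 0.02496861, 0.00915266]), 'opening': 0.09192597275832254} 0.0188
top ['image', 'range_z', 'fx', 'fy', 'cx', 'cy', 'camera_from_world'] [[ 0.009  0.99  -0.144  0.39 ]
 [-1.     0.011  0.013  0.002]
 [ 0.015  0.144  0.99   1.055]]
scene ['image', 'range_z', 'fx', 'fy', 'cx', 'cy', 'camera_from_world'] [[-0.206 -0.742  0.638  1.19 ]
 [ 0.978 -0.16   0.13   0.149]
 [ 0.006  0.651  0.759  0.877]]
```

View pics/1.png

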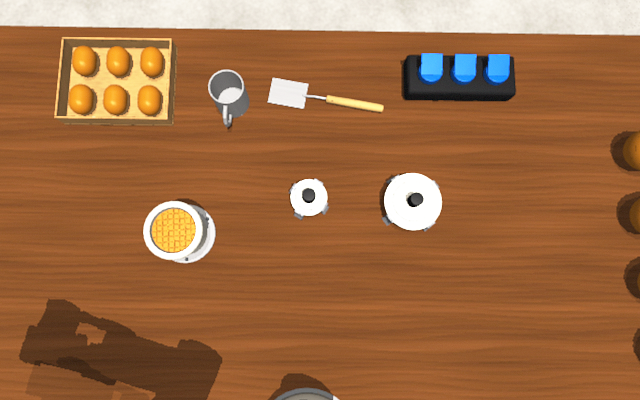

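View pics/2.png

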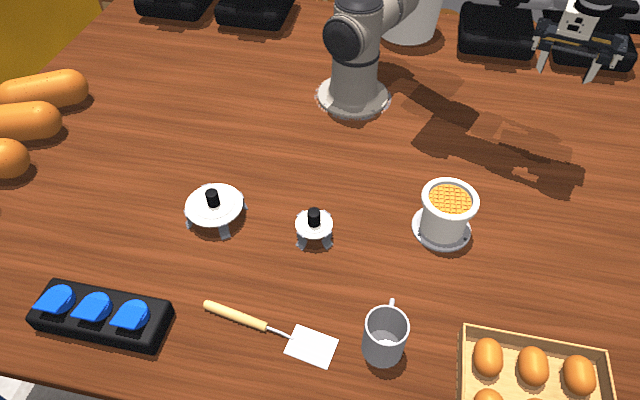

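The top view shows the tub rim centred near (174,230), the small lid at (308,196) and the wide lid at (413,201) with its knob at (415,199). The scene view shows the wide lid at (214,205), the small lid at (314,225) and the tub at (449,200).

Run:
```python
from h import *
def circ(xy):
    A=np.c_[2*xy,np.ones(len(xy))]; s=np.linalg.lstsq(A,(xy**2).sum(1),rcond=None)[0]
    return s[:2],np.sqrt(s[2]+s[:2]@s[:2])
for n,px in (("top",dict(tub=(174,230),small=(308,196),lid=(413,201))),("scene",dict(tub=(449,200),small=(314,225),lid=(214,205)))):
    W=np.load(n+".npy"); im=cv2.imread(n+".png")
    print(n,"table z",np.nanmedian(W[150:300,:,2]))
    for k,(u,v) in px.items():
        S=W[v-50:v+50,u-50:u+50].reshape(-1,3); S=S[np.isfinite(S).all(1)]
        for lo,hi in ((.105,.116),(.08,.09),(.04,.05)):
            Q=S[(S[:,2]>lo)&(S[:,2]<hi)]
            if len(Q)<15: continue
            c,r=cv2.minEnclosingCircle(Q[:,:2].astype(np.float32))
            print(k,lo,len(Q),"enc",np.round(c,4),round(r,4),"mean",Q.mean(0).round(4))
```

```text
top table z 0.00017176663036133633
tub 0.105 1181 enc [0.4599 0.2868] 0.0624 mean [0.4586 0.2869 0.1092]
tub 0.08 17 enc [0.4601 0.2898] 0.0488 mean [0.4526 0.2927 0.0855]
tub 0.04 23 enc [0.4591 0.284 ] 0.0486 mean [0.4516 0.2435 0.0458]
small 0.08 139 enc [0.5418 0.0023] 0.0147 mean [0.5416 0.0022 0.0846]
small 0.04 925 enc [0.5418 0.0022] 0.0459 mean [0.541  0.0022 0.0455]
lid 0.08 141 enc [ 0.5354 -0.2358] 0.015 mean [ 0.535  -0.2352  0.0845]
lid 0.04 2394 enc [ 0.5353 -0.2354] 0.0697 mean [ 0.5344 -0.2348  0.0456]
scene table z 0.0002665152718865915
tub 0.105 915 enc [0.4615 0.2862] 0.0631 mean [0.4661 0.2858 0.1092]
tub 0.08 54 enc [0.4652 0.285 ] 0.0503 mean [0.5032 0.2786 0.0834]
tub 0.04 117 enc [0.4722 0.2836] 0.0491 mean [0.5006 0.2791 0.0449]
small 0.08 123 enc [5.442e-01 5.000e-04] 0.0151 mean [0.5448 0.0016 0.0845]
small 0.04 728 enc [0.5433 0.0018] 0.0468 mean [0.5507 0.0028 0.0455]
lid 0.08 114 enc [ 0.5365 -0.2358] 0.017 mean [ 0.5378 -0.2356  0.0846]
lid 0.04 1780 enc [ 0.5359 -0.2365] 0.0715 mean [ 0.5425 -0.2338  0.0456]
```

```bash
python3 -m pendant '[[[42.7,0,-16.4,0,0,0,7],[42.7,0,-16.4,0,0,0,7],[42.7,0,-16.4,0,0,0,7],[42.7,0,-16.4,0,0,0,7],[42.7,0,-16.4,0,0,0,7],[42.7,0,-16.4,0,0,0,7],[42.7,0,-16.4,0,0,0,7],[42.7,0,-16.4,0,0,0,7],[42.7,0,-16.4,0,0,0,7],[57.7,0,-62.7,0,0,0,7],[57.7,0,-62.7,0,0,0,7],[57.7,0,-62.7,0,0,0,7],[57.7,0,-62.7,0,0,0,7],[57.7,0,-62.7,0,0,0,7],[57.7,0,-62.7,0,0,0,7],[57.7,0,-62.7,0,0,0,7],[57.7,0,-62.7,0,0,0,7],[57.7,0,-62.7,0,0,0,7],[57.7,0,-62.7,0,0,0,7],[57.7,0,-62.7,0,0,0,7]]]' 20
cat >> h.py <<'E'
def shift(target):
    from scipy.spatial.transform import Rotation as R
    s=status.observe(); M=R.from_euler('xyz',s["tool_rot"]).as_matrix()
    print("pos",s["tool_pos"].round(4),"rot",s["tool_rot"].round(4),"open",round(s["opening"],4),"F",s["contact_force"].round(1),"t",s["time"])
    print("shift cm",(M.T@(np.array(target)-s["tool_pos"])*100).round(2)); print(M.round(4))
E
python3 -c "
from h import *
shift([.5357,-.2358,.12])"
```

```text
time: 2.1
tool_pos: [0.536, -0.2407, 0.2256]
tool_rot: [-1.572, 0.001, -0.244]
contact_force: [0.3, -0.1, 0.4]
opening: 0.0702
pos [ 0.536  -0.2407  0.2256] rot [-1.572e+00  6.000e-04 -2.442e-01] open 0.0702 F [ 0.3 -0.1  0.4] t 2.1
shift cm [-0.14 10.56  0.48]
[[ 9.703e-01 -9.000e-04  2.418e-01]
 [-2.418e-01 -1.000e-03  9.703e-01]
 [-6.000e-04 -1.000e+00 -1.200e-03]]
```

```bash
python3 -m pendant '[[[0,5,0,0,0,0,7],[0,10,0,0,0,0,7],[0,10.5,0,0,0,0,7],[0,10.5,0,0,0,0,7],[0,10.5,0,0,0,0,7],[0,10.5,0,0,0,0,7]]]'
python3 - <<'E'
from h import *
shift([.5357,-.2358,.050])
im,W,d=cloud("top"); S=W[150:250,360:470].reshape(-1,3); 
im2,W2,d2=cloud("scene"); cv2.imwrite("pics/3.png",cv2.resize(im2[110:260,130:310],None,fx=4,fy=4)[...,::-1])
E
```

```text
time: 2.7
tool_pos: [0.5379, -0.2361, 0.1244]
tool_rot: [-1.572, -0.005, -0.238]
contact_force: [0.7, 0.3, -0.0]
opening: 0.0699
pos [ 0.5379 -0.2361  0.1244] rot [-1.5721 -0.0046 -0.2384] open 0.0699 F [ 0.7  0.3 -0. ] t 2.7
shift cm [-0.26  7.44 -0.02]
[[ 0.9717  0.0041  0.2362]
 [-0.2362 -0.0024  0.9717]
 [ 0.0046 -1.     -0.0013]]
```

View pics/3.png

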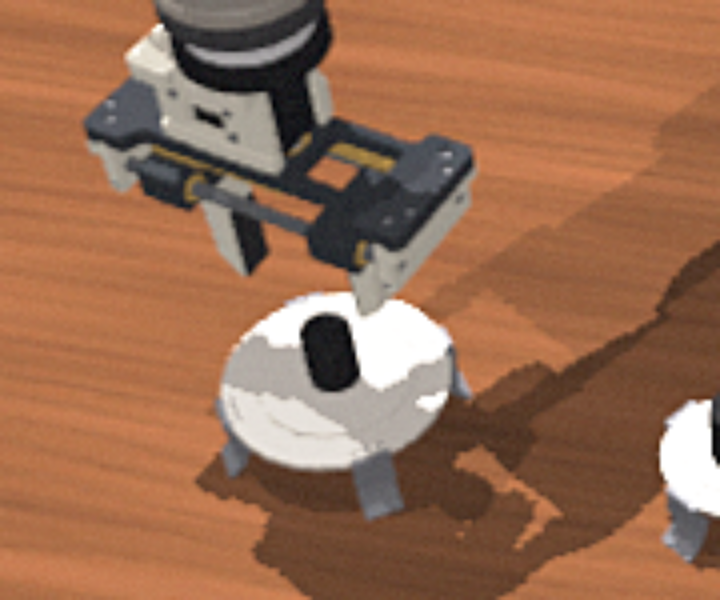

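The picture shows open fingertips at about (245,270) and (370,300) straddling the axis above the knob (330,325). I'll descend and grip.

```bash
python3 -m pendant '[[[-0.2,3,0,0,0,0,7],[-0.2,5.5,0,0,0,0,7],[-0.2,7.2,0,0,0,0,7],[-0.2,7.2,0,0,0,0,7],[-0.2,7.2,0,0,0,0,7],[-0.2,7.2,0,0,0,0,2],[-0.2,7.2,0,0,0,0,2],[-0.2,7.2,0,0,0,0,2],[-0.2,7.2,0,0,0,0,2],[-0.2,7.2,0,0,0,0,2],[-0.2,7.2,0,0,0,0,2]]]' 45
python3 - <<'E'
from h import *
shift([.5357,-.2358,.052])
E
```

```text
time: 3.9
tool_pos: [0.5347, -0.2353, 0.0499]
tool_rot: [-1.571, -0.0, -0.239]
contact_force: [-0.6, -0.5, 1.9]
opening: 0.0292
pos [ 0.5347 -0.2353  0.0499] rot [-1.5711e+00 -4.0000e-04 -2.3870e-01] open 0.0292 F [-0.6 -0.5  1.9] t 3.9
shift cm [ 0.11 -0.21 -0.02]
[[ 9.716e-01  4.000e-04  2.365e-01]
 [-2.365e-01 -4.000e-04  9.716e-01]
 [ 4.000e-04 -1.000e+00 -3.000e-04]]
```

```bash
python3 -m pendant '[[[0,-3,0,0,0,0,2],[0,-7,0,0,0,0,2],[0,-11,0,0,0,0,2],[0,-15,0,0,0,0,2],[0,-16,0,0,0,0,2],[0,-16,0,0,0,0,2],[0,-16,0,0,0,0,2],[0,-16,0,0,0,0,2]]]'
python3 - <<'E'
from h import *
shift([.46,.2865,.21])
E
```

```text
time: 4.7
tool_pos: [0.5336, -0.2345, 0.2072]
tool_rot: [-1.569, 0.004, -0.239]
contact_force: [0.2, 0.6, -2.3]
opening: 0.0296
pos [ 0.5336 -0.2345  0.2072] rot [-1.5693  0.0043 -0.2388] open 0.0296 F [ 0.2  0.6 -2.3] t 4.7
shift cm [-19.47  -0.13  48.88]
[[ 0.9716 -0.0038  0.2366]
 [-0.2366  0.0025  0.9716]
 [-0.0043 -1.      0.0015]]
```

```bash
python3 -m pendant '[[[-0.8,0,2,0,0,0,2],[-2.3,0,5.8,0,0,0,2],[-3.8,0,9.6,0,0,0,2],[-5.3,0,13.4,0,0,0,2],[-6.8,0,17.2,0,0,0,2],[-8.4,0,21,0,0,0,2],[-9.9,0,24.8,0,0,0,2],[-11.4,0,28.6,0,0,0,2],[-12.9,0,32.4,0,0,0,2],[-14.4,0,36.2,0,0,0,2],[-15.9,0,40,0,0,0,2],[-17.4,0,43.8,0,0,0,2],[-18.7,0,47,0,0,0,2],[-19.5,0,48.9,0,0,0,2],[-19.5,0,48.9,0,0,0,2],[-19.5,0,48.9,0,0,0,2],[-19.5,0,48.9,0,0,0,2],[-19.5,0,48.9,0,0,0,2],[-19.5,0,48.9,0,0,0,2]]]'
python3 - <<'E'
from h import *
shift([.46,.2865,.1605])
for n in("top","scene"):
    im,W,d=cloud(n)
    m=(np.hypot(W[...,0]-.46,W[...,1]-.2865)<.085)
    # white disc: bright pixels between z .19 and .212 
    for lo,hi in ((.192,.210),(.105,.113)):
        k=m&(W[...,2]>lo)&(W[...,2]<hi)&(im.min(-1)>110)
        Q=W[k]
        if len(Q)<20: print(n,lo,len(Q)); continue
        c,r=cv2.minEnclosingCircle(Q[:,:2].astype(np.float32))
        A=np.c_[Q[:,:2]-Q[:,:2].mean(0),np.ones(len(Q))]; p=np.linalg.lstsq(A,Q[:,2],rcond=None)[0]
        print(n,lo,len(Q),"enc",np.round(c,4),round(r,4),"z",np.median(Q[:,2]).round(4),"plane",p.round(3))
    cv2.imwrite(f"{n}4.png",im[...,::-1])
a=cv2.imread("top4.png")[130:330,80:280]; b=cv2.imread("scene4.png")[100:300,350:550]
cv2.imwrite("pics/4.png",cv2.resize(np.hstack([a,b]),None,fx=2,fy=2))
E
```

```text
time: 6.6
tool_pos: [0.461, 0.2853, 0.2097]
tool_rot: [-1.571, 0.0, -0.24]
contact_force: [1.0, -0.1, -1.0]
opening: 0.0293
pos [0.461  0.2853 0.2097] rot [-1.5708  0.     -0.2402] open 0.0293 F [ 1.  -0.1 -1. ] t 6.6
shift cm [-0.13  4.92  0.09]
[[ 9.713e-01 -1.000e-04  2.379e-01]
 [-2.379e-01 -0.000e+00  9.713e-01]
 [-0.000e+00 -1.000e+00 -0.000e+00]]
top 0.192 911 enc [0.4613 0.2837] 0.0679 z 0.2046 plane [0.001 0.001 0.205]
top 0.105 233 enc [0.4491 0.2686] 0.0578 z 0.1096 plane [0.008 0.026 0.11 ]
scene 0.192 1755 enc [0.4632 0.2843] 0.0698 z 0.2053 plane [-0.007  0.001  0.205]
scene 0.105 442 enc [0.4659 0.2849] 0.0611 z 0.1095 plane [-0.002  0.001  0.109]
```

View pics/4.png

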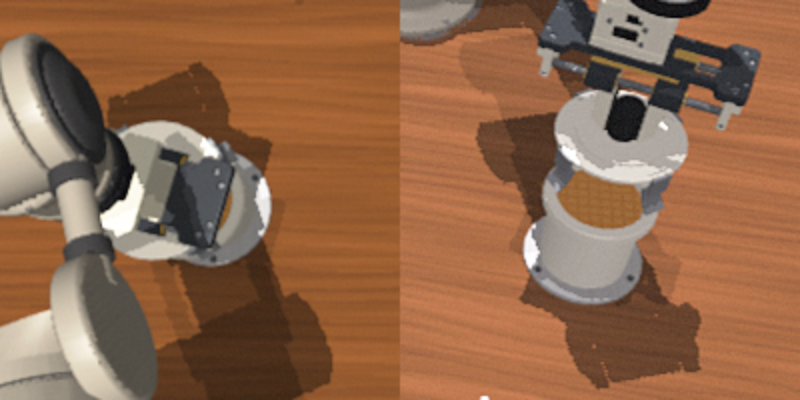

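The lid hangs level above the tub, with its disc at (625,135) in the right half and the rim below it. It is about 1.5 mm off in x and 2.5 mm off in y, so I'll correct while lowering to just above contact.

```bash
python3 -m pendant '[[[-0.2,0,0.2,0,0,0,2],[-0.2,2,0.2,0,0,0,2],[-0.2,4,0.2,0,0,0,2],[-0.2,5,0.2,0,0,0,2],[-0.2,5,0.2,0,0,0,2],[-0.2,5,0.2,0,0,0,2],[-0.2,5,0.2,0,0,0,2]]]' 60
python3 - <<'E'
from h import *
shift([.459,.2877,.1197])
for n,t in(("top",(.4599,.2868)),("scene",(.4615,.2862))):
    im,W,d=cloud(n)
    k=(np.hypot(W[...,0]-.46,W[...,1]-.2865)<.085)&(abs(W[...,2]-.155)<.01)&(im.min(-1)>110)
    Q=W[k]; c,r=cv2.minEnclosingCircle(Q[:,:2].astype(np.float32))
    print(n,len(Q),"off",np.round(np.array(c)-t,4),round(r,4),"z",np.median(Q[:,2]).round(4))
E
```

```text
time: 7.4
tool_pos: [0.4599, 0.2889, 0.1608]
tool_rot: [-1.57, -0.002, -0.239]
contact_force: [-0.9, 0.5, -0.4]
opening: 0.0289
pos [0.4599 0.2889 0.1608] rot [-1.5695e+00 -1.5000e-03 -2.3880e-01] open 0.0289 F [-0.9  0.5 -0.4] t 7.4
shift cm [-0.06  4.11 -0.14]
[[ 9.716e-01  1.800e-03  2.365e-01]
 [-2.365e-01  9.000e-04  9.716e-01]
 [ 1.500e-03 -1.000e+00  1.300e-03]]
top 814 off [0.0009 0.0009] 0.0676 z 0.1559
scene 1654 off [0.0023 0.0024] 0.0681 z 0.1564
```

```bash
python3 -m pendant '[[[-0.1,0.5,-0.1,0,0,0,2],[-0.1,1,-0.1,0,0,0,2],[-0.1,1.4,-0.1,0,0,0,2],[-0.1,1.8,-0.1,0,0,0,2],[-0.1,2.2,-0.1,0,0,0,2],[-0.1,2.6,-0.1,0,0,0,2],[-0.1,3.0,-0.1,0,0,0,2],[-0.1,3.3,-0.1,0,0,0,2],[-0.1,3.3,-0.1,0,0,0,2]]]'
python3 -c "
from h import *
shift([.459,.2868,.1197])"
```

```text
time: 8.4
tool_pos: [0.458, 0.2877, 0.1259]
tool_rot: [-1.571, 0.001, -0.239]
contact_force: [3.3, -0.6, -3.6]
opening: 0.0291
pos [0.458  0.2877 0.1259] rot [-1.5712e+00  5.0000e-04 -2.3890e-01] open 0.0291 F [ 3.3 -0.6 -3.6] t 8.4
shift cm [ 0.12  0.62 -0.06]
[[ 9.716e-01 -6.000e-04  2.366e-01]
 [-2.366e-01 -2.000e-04  9.716e-01]
 [-5.000e-04 -1.000e+00 -4.000e-04]]
```

```bash
python3 -m pendant '[[[0,0.2,0,0,0,0,2],[0,0.4,0,0,0,0,2],[0,0.6,0,0,0,0,2],[0,0.8,0,0,0,0,2],[0,0.8,0,0,0,0,2]]]'
python3 - <<'E'
from h import *
shift([.459,.2868,.1197])
im,W,d=cloud("scene")
k=(np.hypot(W[...,0]-.46,W[...,1]-.2865)<.085)&(abs(W[...,2]-.117)<.012)&(im.min(-1)>110)
Q=W[k]; c,r=cv2.minEnclosingCircle(Q[:,:2].astype(np.float32))
A=np.c_[Q[:,:2]-Q[:,:2].mean(0),np.ones(len(Q))]
print(len(Q),np.round(c,4),round(r,4),np.linalg.lstsq(A,Q[:,2],rcond=None)[0].round(4))
cv2.imwrite("pics/5.png",cv2.resize(im[120:270,360:540],None,fx=4,fy=4)[...,::-1])
E
```

```text
time: 8.9
tool_pos: [0.4578, 0.2877, 0.12]
tool_rot: [-1.571, -0.0, -0.239]
contact_force: [-3.4, -3.4, 12.1]
opening: 0.0292
pos [0.4578 0.2877 0.12  ] rot [-1.5708e+00 -2.0000e-04 -2.3870e-01] open 0.0292 F [-3.4 -3.4 12.1] t 8.9
shift cm [ 0.14  0.03 -0.06]
[[ 9.716e-01  2.000e-04  2.364e-01]
 [-2.364e-01 -0.000e+00  9.716e-01]
 [ 2.000e-04 -1.000e+00  0.000e+00]]
1585 [0.4605 0.2873] 0.0688 [-0.0131  0.0028  0.1156]
```

View pics/5.png

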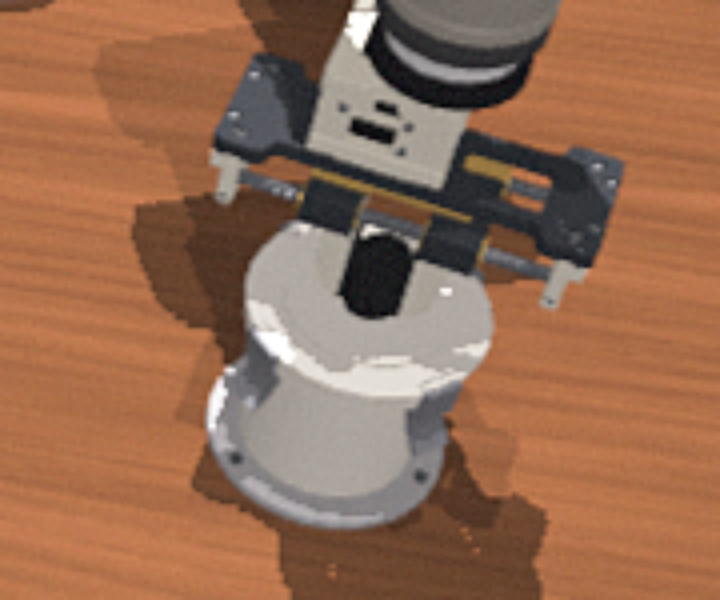

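The lid (370,320) sits flush on the rim, with its clip arms beside the wall at (260,365) and (430,420). I'll press a little more to confirm, then release and rise.

```bash
python3 -m pendant '[[[0,0.1,0,0,0,0,2],[0,0.2,0,0,0,0,2],[0,0.2,0,0,0,0,2]]]'
python3 -m pendant '[[[0,-0.2,0,0,0,0,2],[0,-0.2,0,0,0,0,2],[0,-0.2,0,0,0,0,6],[0,-0.2,0,0,0,0,6],[0,-0.2,0,0,0,0,6],[0,-0.2,0,0,0,0,6],[0,-0.2,0,0,0,0,6],[0,-2,0,0,0,0,6],[0,-5,0,0,0,0,6],[0,-9,0,0,0,0,6],[0,-12,0,0,0,0,6],[0,-12,0,0,0,0,6],[0,-12,0,0,0,0,6],[0,-12,0,0,0,0,6],[0,-12,0,0,0,0,6]]]'
python3 - <<'E'
from h import *
shift([.459,.2868,.1197])
for n in("top","scene"):
    im,W,d=cloud(n)
    k=(np.hypot(W[...,0]-.46,W[...,1]-.2865)<.085)&(abs(W[...,2]-.117)<.012)&(im.min(-1)>110)
    Q=W[k]; c,r=cv2.minEnclosingCircle(Q[:,:2].astype(np.float32))
    A=np.c_[Q[:,:2]-Q[:,:2].mean(0),np.ones(len(Q))]
    print(n,len(Q),np.round(c,4),round(r,4),np.linalg.lstsq(A,Q[:,2],rcond=None)[0].round(4))
    S=W[(np.hypot(W[...,0]-.542,W[...,1]-.002)<.06)&(abs(W[...,2]-.0845)<.004)]; print("small",S.mean(0).round(4))
cv2.imwrite("pics/6.png",cv2.resize(im[80:300,260:560],None,fx=2.6,fy=2.6)[...,::-1])
E
```

```text
time: 9.25
tool_pos: [0.4578, 0.2877, 0.1199]
tool_rot: [-1.57, -0.001, -0.239]
contact_force: [-8.4, -5.4, 27.6]
opening: 0.0289
time: 10.75
tool_pos: [0.4575, 0.2876, 0.2353]
tool_rot: [-1.572, 0.002, -0.239]
contact_force: [0.8, 0.4, 0.0]
opening: 0.0596
pos [0.4575 0.2876 0.2353] rot [-1.5724  0.0023 -0.2388] open 0.0596 F [0.8 0.4 0. ] t 10.75
shift cm [ 0.19 11.55 -0.02]
[[ 0.9716 -0.0026  0.2365]
 [-0.2365 -0.0011  0.9716]
 [-0.0023 -1.     -0.0017]]
top 1076 [0.4589 0.2866] 0.0681 [-6.000e-04 -1.000e-04  1.151e-01]
small [0.5416 0.0023 0.0847]
scene 1981 [0.4586 0.287 ] 0.0698 [-0.009   0.0027  0.1157]
small [0.5446 0.0018 0.0845]
```

View pics/6.png

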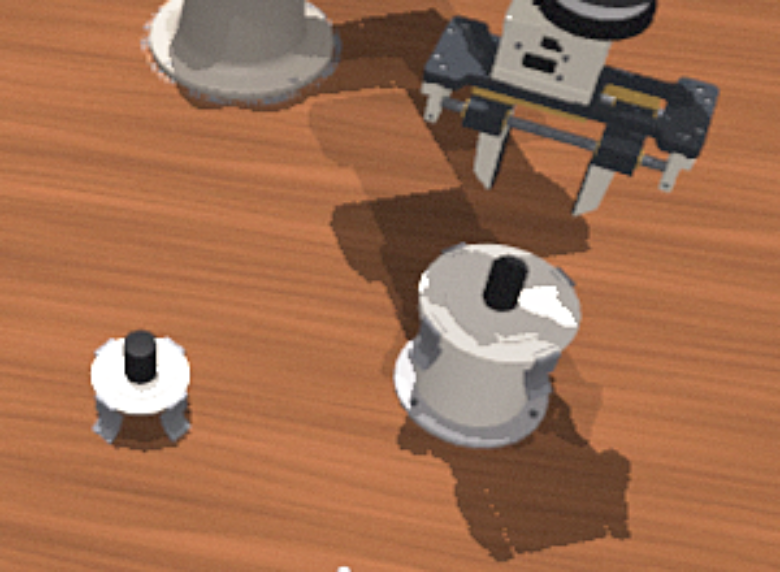

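The lid sits flush and level on the tub (500,300), the gripper is clear above it, and the small lid (140,375) hasn't moved. I'm handing the job in.

```bash
python3 -c "
from cell import robot
print(robot.hand_in())"
```

```text
the job is handed in; nothing more can be done
None
```

The wider lid is closed on the tub and released, and I handed the job in at about 11 s. I gripped it by the knob, centred it over the mouth and pressed it straight down until it stopped at home height. There it bore about 28 N without sinking further.

**Last checks, with the gripper raised clear:**
- **Height:** the top of the disc is at 115.1 mm (top camera) and 115.7 mm (scene camera). Home is 115 mm.
- **Level:** the tilt is under 0.01 rad in both cameras.
- **Centring:** the lid is off the tub's centre by about 1 mm by the top camera and 3 mm by the scene camera. That difference is about what the calibration allows.
- **Small lid:** it moved less than 1 mm.
- **Contact:** the gripper touches nothing, and the measured force is close to zero.

**Not seen directly:** I did not see the snap in the force readings. The only one I took on the way down, 6 mm above home, showed no upward push. I judged the clips snapped because the lid reached home height and stayed flush and level after release.

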